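# Gauge the punched collars at the forge bench

## Robot

A 7-joint arm with a two-finger parallel gripper is mounted at the origin on the work surface. World frame = base frame: x ahead of the robot, y to its left, z up, the work surface at z = 0. Lengths are in mm, angles in rad, forces in N, time in s.
With the tool pointing down it reaches from about 425 to 875 mm from the base axis. Payload 8.4 kg.
Tool frame: the origin (TCP) lies midway between the tips of the shut fingers; the grasp point (between the pads) lies 19 mm behind it; z points along the fingers, y is the line along which they close (so a half turn about z gives the same grasp; the last joint's range is limited). The gripper opens to 87 mm and grips with 3 to 60 N. Pads are 19 mm wide; open, the fingers measure 117 mm over their backs; the gripper's body (75 mm by 190 mm) begins 51 mm behind the grasp point.
Start: joints at [1.081, 0.333, 0.04, 1.465, -0.013, 1.343, -0.059], TCP at [247.579, -600.973, 222.546] pointing down, gripper open.
Joint ranges: [-2.58, 2.58], [-0.38, 2.09], [-1.3, 1.39], [0.25, 2.4], [-1.5, 4.64], [0.08, 2.09], [-2.65, 2.65]. Speed limits (rad/s): [2.22, 2.22, 2.79, 2.79, 3.14, 3.14, 3.14].

## Interface

Orientations are given as a 3x3 rotation matrix whose columns are the frame's x, y, z axes.
In Python, from plant import state, vision, order gives the robot as it stands.
- The arm moves only by the shell command python3 -m handwheel 'ROWS' [OPENING] [FORCE]. ROWS is JSON, one flat list of numbers, 6 for each row, row after row: the shift along the tool's x, y, z in mm, then the turn, a rotation vector about the tool's x, y, z in degrees. A call has 1 to 8 rows; each row shifts and turns the commanded pose from where the row before left it, along the tool's axes as they then stand; what a row does not reach is not made up. A row lasts 1/8 s, in which the tool goes at most 62.5 mm and 10.7 degrees, less where a joint would pass 70% of its speed; a pose out of reach is approached as far as the arm can. A call with a gripper value outside its range is refused whole. OPENING is the finger opening in mm, from 0 to 87, set as the call begins (- or left out, the last holds). The fingers move at their own pace and stop on an object; FORCE is the grip in N (left out, the last holds). Time passes only in rows, so rows that do not move let the fingers close. It gives the time, the measured TCP pose, the force, the opening and the grip force at its end, in the units of the state.
- state(): the state, without advancing time (a new reading comes with each control period).
- vision.grab_frame(name): name is "side" or "top"; returns (picture, depth): 384x512x3 uint8, red, green, blue; 384x512 float32, mm along the optical axis (not along the pixel's ray), 0 where there is no reading.
- vision.camera_info(name): a dict with "intrinsics" (3x3 intrinsics, pixels), "R" (3x3) and "t" (3): a world point X has camera coordinates R X + t. Camera axes: x right, y down, z forward; pixel columns grow to the right and rows downward; lengths in mm; the calibration is good to about 2 mm. A picture is of the moment at which its call begins. camera_info takes no time and is no camera call.
- order.job_done(): hands the job in; it is judged then, once.
The state is a dict: "clock": time; "qpos": joint angles; "qvel": joint speeds; "joint_efforts": joint torques, N m; "position": TCP position; "eef_rot": TCP orientation; "ft_force": force on the tool from outside, world axes, zero at the start; "wrist_torque": the same for the moment, N m; "finger_gap": opening from 0.0 (shut) to 1.0 (fully open); "gripper_force": force on a finger pad.
Only numpy, scipy, OpenCV 4.12 (cv2) and the standard library are available. Lean on these libraries where they do the work, as an engineer would, in place of code of your own. Each camera call takes 0.05 s, during which the arm holds its last target. There are 200 camera calls.

## Task

Take the steel plug gauge from its wooden stand and find out which of the two forged collars it passes: set it fully home, down to its flange, in the hole of the collar that it fits, and leave it standing there with that collar where it lies. Then put the other collar, whose hole is too small for the gauge, flat in the shallow steel tray.

Things in the scene. Friction and masses are not known exactly. Their poses are not given: they have to be found in the camera images.
- gauge: Bright round steel plug gauge, 0.35 kg, upright in a fixed bored wooden stand (80 x 80 x 32 mm). Origin: centre of its lower end, 4 mm above the bench in the stand or home in a collar; z up. Heights from the origin: nose tapering from 14 to 26 mm dia. over 10 mm, plug (dia. 26) up to 28 mm, flange (dia. 44) from 28 to 34 mm, handle (dia. 22) from 34 to 100 mm (grip at about 67 mm).
- collar_wide: Grey forged steel ring lying flat and loose on the bench, 56 mm outside diameter, 32 mm tall, 0.27 to 0.41 kg, with an upright through hole of 34 mm: the gauge passes this one, and its flange then rests on the collar's top. Origin at the centre of the underside, z up.
- collar_narrow: Grey forged steel ring, loose, flat on the bench, also 56 mm outside diameter and 32 mm tall, 0.4 to 0.6 kg, but its through hole is only 18 mm: the gauge's nose stops a few mm in. Origin at the centre of the underside, z up. A solid round blank without a hole and the hand tools nearby are not part of the job.
- tray: Shallow open steel tray fixed to the bench, empty, 180 x 180 mm outside, 35 mm tall, walls and floor 4 mm thick. Origin at the centre of its underside (on the bench), x and y along its sides.
Mind the look-alikes: they are no part of the job. Of the things that look like the gauge, the largest one is meant.

How it is judged:
By the outcome, as a careful person would: the job done as asked, in the order asked, and still so for the second after the job is handed in, with the robot touching nothing.
It also fails if it takes over 58 s, if anything falls off the work surface, if the arm or the gripper's body presses on something with over 40 N, if the wrist force passes 120 N, or if a joint passes its speed limit or range.

## Working session

There is one attempt and no reset: what is moved stays moved. The work goes in short steps, Python scripts to look and compute and a shell command to move; the robot and the scene stay as the last step left them, time stands still between calls to the robot, and variables do not carry over. Pictures are saved under pics/ and viewed, at most 10 in all, crops included, and the job is handed in when it is done.

```bash
ls; mkdir -p pics; python3 - <<'E'
from plant import state,vision
import cv2,numpy as np
for n in("top","side"):
    p,d=vision.grab_frame(n); cv2.imwrite(f"pics/{n}0.png",cv2.cvtColor(p,cv2.COLOR_RGB2BGR)); np.savez(f"{n}0.npz",p=p,d=d)
    i=vision.camera_info(n); print(n,np.round(i["intrinsics"],1).tolist(),np.round(i["R"],3).tolist(),np.round(i["t"],1))
s=state();print(s["clock"],np.round(s["eef_rot"],3).tolist(),s["position"],s["finger_gap"])
E
```

```text
pics
top [[391.0, 0.0, 256.0], [0.0, 391.0, 194.7], [0.0, 0.0, 1.0]] [[0.025, -1.0, -0.001], [-0.996, -0.025, -0.089], [0.089, 0.003, -0.996]] [  16.1  548.2 1064.6]
side [[349.9, 0.0, 254.0], [0.0, 349.9, 190.7], [0.0, 0.0, 1.0]] [[-0.836, -0.549, 0.018], [-0.406, 0.596, -0.693], [0.37, -0.586, -0.721]] [457.1 227.2 758.6]
0.1 [[0.925, 0.381, -0.001], [0.381, -0.925, 0.001], [-0.0, -0.001, -1.0]] [ 247.40593895 -600.64022481  221.75981044] 0.9970878094922282
```

View pics/top0.png

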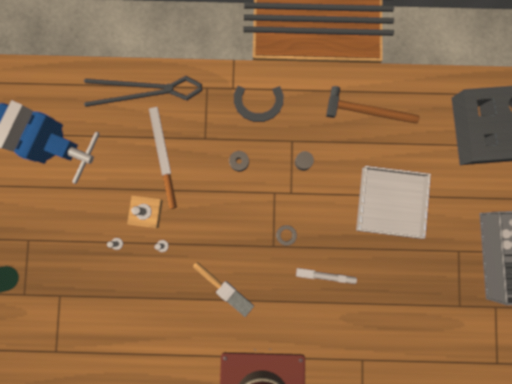

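View pics/side0.png

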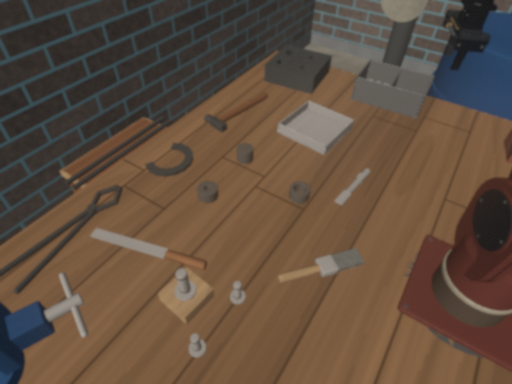

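The top view shows the gauge in its stand at (145,212), with two smaller look-alikes at (116,243) and (161,246). Rings are at (239,161), with a small dark hole, and (287,235), with a wide hole showing wood. The solid blank is at (304,161) and the tray at (394,202). The side view agrees: stand (184,290), rings (207,191) and (299,191), blank (245,153).

```bash
cat > h.py <<'E'
import numpy as np,cv2
from plant import vision,state
def pts(n,d):
    i=vision.camera_info(n);K,R,t=map(np.array,(i["intrinsics"],i["R"],i["t"]))
    v,u=np.mgrid[:384,:512]
    c=np.stack([(u-K[0,2])/K[0,0]*d,(v-K[1,2])/K[1,1]*d,d],-1)
    return (c-t)@R
def ray(n,u,v,z):
    i=vision.camera_info(n);K,R,t=map(np.array,(i["intrinsics"],i["R"],i["t"]))
    o=-R.T@t;r=R.T@np.linalg.solve(K,[u,v,1]);return o+r*(z-o[2])/r[2]
E
python3 - <<'E'
from h import *
for n,B in(("top",dict(gauge=(120,190,170,230),narrow=(224,146,254,176),wide=(271,219,303,251),blank=(290,147,318,175),tray=(350,160,440,245))),
           ("side",dict(gauge=(160,260,215,320),narrow=(192,175,222,207),wide=(284,174,314,206)))):
    f=np.load(n+"0.npz");P=pts(n,f["d"]);ok=f["d"]>0
    for k,(a,b,c,e) in B.items():
        Q=P[b:e,a:c];m=ok[b:e,a:c];z=Q[...,2]
        print(n,k,"bench z",np.round(np.percentile(z[m],[5,50,95,99.5]),1))
        bands={"gauge":[(20,34.5),(35,42),(95,112)],"tray":[(28,40)]}.get(k,[(26,38)])
        for lo,hi in bands:
            s=(m&(z>lo)&(z<hi)).astype(np.uint8)
            if s.sum()<4: print(lo,s.sum());continue
            cs,_=cv2.findContours(s,cv2.RETR_EXTERNAL,cv2.CHAIN_APPROX_NONE)
            q=max(cs,key=len)
            zz=np.median(z[s>0]); (x,y),r=cv2.minEnclosingCircle(q)
            if k=="tray":
                (x,y),wh,an=cv2.minAreaRect(q);print(wh,an)
            print(" ",lo,hi,s.sum(),"medxyz",np.round(np.median(Q[s>0],0),1),"mean",np.round(Q[s>0].mean(0),1),"circ px",round(x+a,1),round(y+b,1),round(r,1),"->",np.round(ray(n,x+a,y+b,zz),1))
p=np.load("top0.npz")["p"];s=np.load("side0.npz")["p"]
cr=lambda p,x,y,w=32:cv2.resize(p[y-w:y+w,x-w:x+w],(260,260),interpolation=cv2.INTER_NEAREST)
im=np.vstack([np.hstack([cr(p,239,161),cr(p,287,235),cr(p,145,212)]),np.hstack([cr(s,207,191),cr(s,299,191),cr(s,184,290)])])
cv2.imwrite("pics/c1.png",im[...,::-1])
E
```

```text
top gauge bench z [ -2.7   3.5  51.5 105.8]
  20 34.5 601 medxyz [493.3 327.4  31.4] mean [494.5 331.6  30.9] circ px 144.5 211.0 20.4 -> [494.2 336.1  31.4]
  35 42 154 medxyz [490.2 331.6  37.3] mean [492.6 334.5  37.6] circ px 143.7 211.3 9.5 -> [493.2 336.4  37.3]
  95 112 66 medxyz [493.4 335.9 103.4] mean [493.4 336.4 103.1] circ px 136.5 210.0 4.6 -> [493.4 336.1 103.4]
top narrow bench z [-3.1  1.5 33.6 36.5]
  26 38 275 medxyz [643.5  79.3  31.6] mean [643.1  79.4  31.5] circ px 239.1 160.1 10.0 -> [642.7  79.3  31.6]
top wide bench z [-3.   0.7 33.1 35.6]
  26 38 206 medxyz [438.8 -57.3  31.8] mean [439.  -56.9  31.7] circ px 286.6 234.8 10.2 -> [438.8 -56.8  31.8]
top blank bench z [-2.9  1.6 43.9 46.2]
  26 38 20 medxyz [639.9 -92.   35.2] mean [643.3 -94.8  34. ] circ px 300.0 167.0 2.2 -> [626.8 -90.3  35.2]
top tray bench z [-2.6  2.4 31.7 37. ]
(66.5679931640625, 66.07047271728516) 5.710592269897461
  28 40 481 medxyz [ 541.1 -361.3   33.8] mean [ 539.5 -357.    33.7] circ px 395.1 201.6 46.2 -> [ 537.2 -353.8   33.8]
side gauge bench z [ -0.5  21.8  79.  105.5]
  20 34.5 1126 medxyz [484.4 346.8  32.3] mean [489.1 338.   31. ] circ px 186.5 292.2 26.8 -> [490.1 339.8  32.3]
  35 42 226 medxyz [486.5 344.2  38.6] mean [489.  340.9  38.5] circ px 185.8 290.2 11.1 -> [491.5 339.3  38.6]
  95 112 122 medxyz [491.  339.7 104.1] mean [491.6 339.6 103.1] circ px 181.5 273.8 6.3 -> [491.1 339.9 104.1]
side narrow bench z [-0.5  2.3 33.9 35.2]
  26 38 261 medxyz [639.7  83.1  32.5] mean [640.5  82.5  32.3] circ px 207.5 188.5 10.5 -> [640.   83.2  32.5]
side wide bench z [-0.6  2.1 33.3 34.9]
  26 38 205 medxyz [437.6 -55.3  32.3] mean [437.5 -55.1  31.7] circ px 300.0 188.5 10.3 -> [437.8 -55.1  32.3]
```

View pics/c1.png

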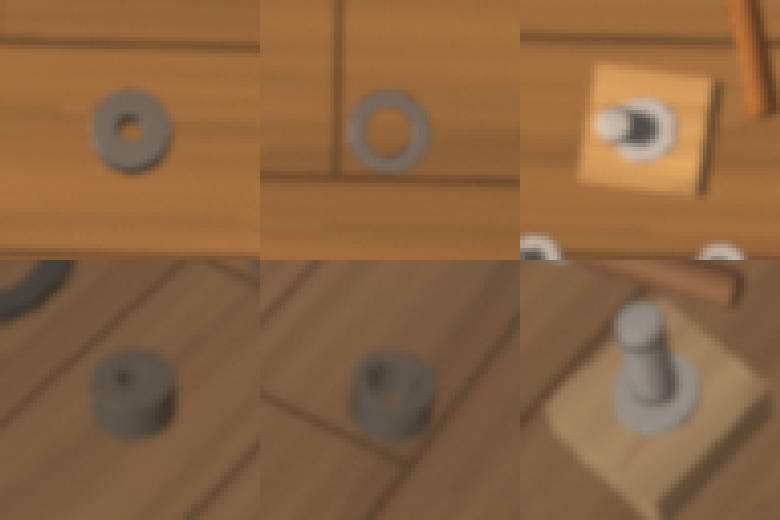

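The crops confirm it: the ring at (239,161) has the small hole, so it is the narrow collar. The ring at (287,235) has the wide hole. The gauge stands in its stand, with the flange near (144,211).

World estimates (x, y):

| Thing | Position (mm) |
|---|---|
| gauge | (492, 338) |
| wide collar | (438.5, -56) |
| narrow collar | (641.5, 81) |
| tray | (538, -354) |

I'll move above the gauge by way of a waypoint near (520, -200).

```bash
python3 -m handwheel '[40.5,-26.7,0,0,0,0,40.5,-26.7,0,0,0,0,40.5,-26.7,0,0,0,0,40.5,-26.7,0,0,0,0,40.5,-26.7,0,0,0,0]' 87
python3 -m handwheel '[40.5,-26.7,0,0,0,0,40.5,-26.7,0,0,0,0,40.5,-26.7,0,0,0,0,40.5,-26.7,0,0,0,0,40.5,-26.7,0,0,0,0]'
python3 -m handwheel '[15,-42.4,0,0,0,0,15,-42.4,0,0,0,0,15,-42.4,0,0,0,0,15,-42.4,0,0,0,0,15,-42.4,0,0,0,0,15,-42.4,0,0,0,0]'
cat >> h.py <<'E'
def to(x,y,z):
    s=state();R=np.array(s["eef_rot"]);print("t",round(s["clock"],2),"pos",np.round(s["position"],1),"tool shift",np.round(R.T@(np.array([x,y,z])-s["position"]),1),"F",np.round(s["ft_force"],1),"gap",round(87*s["finger_gap"],1),"grip",round(s["gripper_force"],1),"tilt",np.round(R[:,2],3),"y",np.round(R[:,1],3))
E
python3 -c "
from h import *
to(492.3,338,222)"
```

```text
clock: 0.72
position: [384.5, -398.8, 222.3]
eef_rot: [[0.925, 0.381, -0.0], [0.381, -0.925, 0.0], [-0.0, -0.0, -1.0]]
ft_force: [0.9, 0.5, -0.1]
finger_gap: 0.997
gripper_force: 0.0
clock: 1.35
position: [520.8, -198.4, 222.3]
eef_rot: [[0.925, 0.381, -0.0], [0.381, -0.925, 0.0], [-0.0, -0.0, -1.0]]
ft_force: [0.9, -1.0, 1.0]
finger_gap: 1.003
gripper_force: 0.0
clock: 2.1
position: [506.2, 71.0, 222.4]
eef_rot: [[0.925, 0.381, -0.0], [0.381, -0.925, -0.0], [-0.0, 0.0, -1.0]]
ft_force: [1.0, 0.1, 0.1]
finger_gap: 1.002
gripper_force: 0.0
t 2.1 pos [506.2  71.  222.4] tool shift [  88.8 -252.2    0.3] F [1.  0.1 0.1] gap 87.2 grip 0.0 tilt [-0. -0. -1.] y [ 0.381 -0.925  0.   ]
```

```bash
python3 -m handwheel '[14.8,-42,0,0,0,0,14.8,-42,0,0,0,0,14.8,-42,0,0,0,0,14.8,-42,0,0,0,0,14.8,-42,0,0,0,0,14.8,-42,0,0,0,0,0,0,45,0,0,0,0,0,45,0,0,0]' >/dev/null
python3 - <<'E'
from h import *
p,d=vision.grab_frame("side");to(492.3,338,52)
p2,d=vision.grab_frame("top")
a=cv2.resize(p[180:340,80:280],(400,320));b=cv2.resize(p2[130:290,45:245],(400,320))
cv2.imwrite("pics/g1.png",np.hstack([a,b])[...,::-1])
E
```

```text
t 3.15 pos [490.  334.5 124.8] tool shift [ 4.1 -2.5 72.8] F [-2.  -2.2 -5.8] gap 87.1 grip 0.0 tilt [-0.007 -0.004 -1.   ] y [ 0.381 -0.924  0.001]
```

View pics/g1.png

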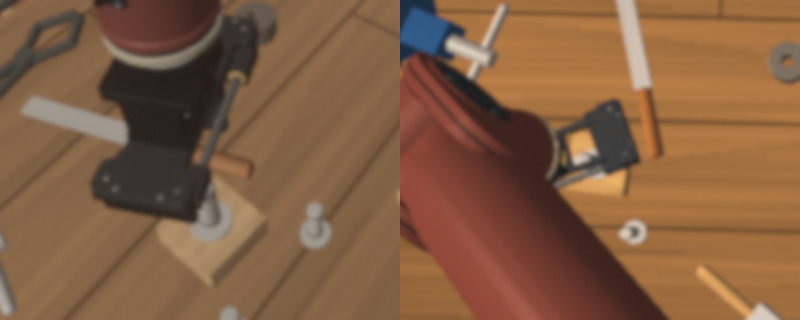

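The gripper is over the stand with the gauge between the open fingers, at about (208,200) in the left crop. I'll let it settle and then go down.

```bash
python3 -m handwheel '[0,0,0,0,0,0,0,0,0,0,0,0]' >/dev/null; python3 -c "
from h import *
to(492.3,338,52)"
```

```text
t 3.45 pos [493.8 337.3 134.9] tool shift [-1.4 -1.2 82.9] F [-0.6 -0.5  0.8] gap 86.7 grip 0.0 tilt [ 0.003  0.002 -1.   ] y [ 0.381 -0.925 -0.001]
```

```bash
python3 -m handwheel '[-0.5,-0.5,20,0,0,0,0,0,20,0,0,0,0,0,20,0,0,0,0,0,14,0,0,0,0,0,6,0,0,0,0,0,0,0,0,0,0,0,0,0,0,0]'; python3 -m handwheel '[0,0,0,0,0,0,0,0,0,0,0,0,0,0,0,0,0,0,0,0,0,0,0,0,0,0,0,0,0,0,0,0,0,0,0,0]' 10 35; python3 -c "
from h import *
to(492.3,338,52)"
```

```text
clock: 4.32
position: [492.5, 337.1, 53.2]
eef_rot: [[0.925, 0.381, 0.001], [0.381, -0.925, 0.001], [0.001, -0.0, -1.0]]
ft_force: [-0.3, 0.5, -0.4]
finger_gap: 1.001
gripper_force: 0.0
clock: 5.08
position: [492.2, 336.7, 52.6]
eef_rot: [[0.925, 0.381, -0.0], [0.381, -0.925, 0.0], [-0.0, -0.0, -1.0]]
ft_force: [0.1, 0.8, -0.7]
finger_gap: 0.401
gripper_force: 0.0
t 5.08 pos [492.2 336.7  52.6] tool shift [ 0.6 -1.1  0.6] F [ 0.1  0.8 -0.7] gap 34.9 grip 0.0 tilt [-0.  0. -1.] y [ 0.381 -0.925 -0.   ]
```

```bash
python3 -m handwheel '[0,0,0,0,0,0,0,0,0,0,0,0,0,0,0,0,0,0,0,0,0,0,0,0]' 10 40|tail -3; python3 -m handwheel '[0,0,-3,0,0,0,0,0,-12,0,0,0,0,0,-20,0,0,0,0,0,-30,0,0,0,0,0,-35,0,0,0,0,0,0,0,0,0]'; python3 -c "
from h import *
to(438.5,-56,152)"
```

```text
ft_force: [0.0, 0.3, -0.1]
finger_gap: 0.245
gripper_force: 40.0
clock: 6.32
position: [493.6, 338.3, 156.8]
eef_rot: [[0.925, 0.381, 0.006], [0.381, -0.925, 0.003], [0.006, -0.001, -1.0]]
ft_force: [0.1, 0.2, -4.1]
finger_gap: 0.244
gripper_force: 40.0
t 6.33 pos [493.6 338.3 156.8] tool shift [-201.2  343.5    3.2] F [ 0.1  0.2 -4.1] gap 21.2 grip 40.0 tilt [ 0.006  0.003 -1.   ] y [ 0.381 -0.925 -0.001]
```

```bash
python3 -m handwheel '[-20.1,34.3,0,0,0,0,-20.1,34.3,0,0,0,0,-20.1,34.3,0,0,0,0,-20.1,34.3,0,0,0,0,-20.1,34.3,0,0,0,0]'>/dev/null; python3 -m handwheel '[-20.1,34.3,0,0,0,0,-20.1,34.3,0,0,0,0,-20.1,34.3,0,0,0,0,-20,34.3,0,0,0,0,-20,34.3,0,0,0,0,0,0,0,0,0,0,0,0,0,0,0,0,0,0,0,0,0,0]' >/dev/null; python3 - <<'E'
from h import *
to(438.5,-56,52.6)
p,d=vision.grab_frame("side");q,d2=vision.grab_frame("top");np.savez("s2.npz",p=p,d=d,q=q,d2=d2)
a=cv2.resize(p[90:250,220:420],(400,320));b=cv2.resize(q[150:310,190:390],(400,320))
cv2.imwrite("pics/w1.png",np.hstack([a,b])[...,::-1])
E
```

```text
t 7.95 pos [437.1 -55.8 152.5] tool shift [ 1.2  0.8 99.9] F [-0.8 -1.1 -4.6] gap 21.1 grip 40.0 tilt [-0.  0. -1.] y [ 0.383 -0.924 -0.   ]
```

View pics/w1.png

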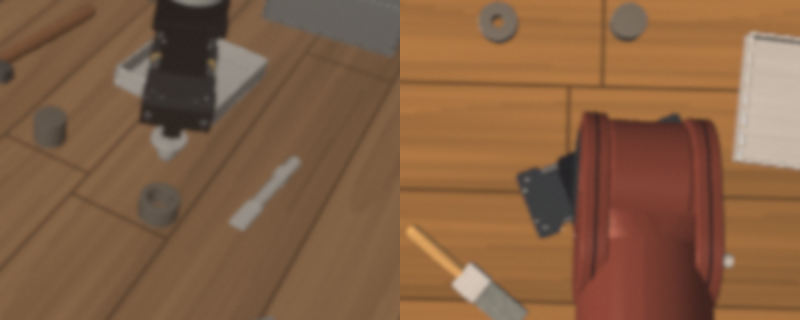

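The gauge hangs straight above the wide collar: nose at about (170,155) and collar at (160,205) in the left crop. I'll lower it with a slight correction.

```bash
python3 -m handwheel '[0.8,1.2,15,0,0,0,0,0,20,0,0,0,0,0,20,0,0,0,0,0,10,0,0,0,0,0,0,0,0,0,0,0,0,0,0,0]' >/dev/null; python3 - <<'E'
from h import *
to(438.3,-56.6,52.6)
p,d=vision.grab_frame("side");np.savez("s3.npz",p=p,d=d)
P=pts("side",d);z=P[...,2];m=(d>0)&(abs(P[...,0]-438)<45)&(abs(P[...,1]+56)<45)
for lo,hi in((20,33),(33.5,44),(48,72),(66,78)):
    s=m&(z>lo)&(z<hi);v,u=np.nonzero(s);print(lo,hi,s.sum(),u.min(),u.max(),np.round(P[s].mean(0),1))
cv2.imwrite("pics/w2.png",cv2.resize(p[130:230,240:360],(720,600),interpolation=cv2.INTER_CUBIC)[...,::-1])
E
```

```text
t 8.8 pos [438.8 -57.6  88.1] tool shift [-0.1 -1.2 35.5] F [ 0.5 -0.1 -3.1] gap 21.4 grip 40.0 tilt [ 0.001 -0.    -1.   ] y [ 0.381 -0.925  0.   ]
20 33 157 290 310 [435.  -47.6  28.8]
33.5 44 37 291 310 [434.1 -53.2  34.6]
48 72 38 293 308 [436.  -45.5  61. ]
66 78 102 293 309 [436.7 -47.1  73.8]
```

View pics/w2.png

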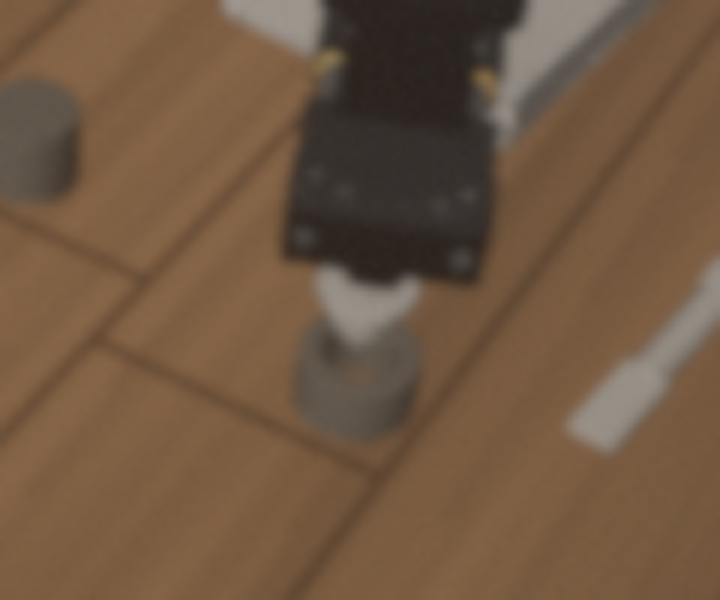

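The nose is entering the wide collar. The flange is centred at about (369,290) and the collar at (358,380), and the 11 px difference is the perspective lean, so they are aligned. I'll lower it gently.

```bash
python3 -m handwheel '[0,-0.5,8,0,0,0,0,-0.5,8,0,0,0,0,0,6,0,0,0,0,0,4,0,0,0,0,0,3,0,0,0,0,0,0,0,0,0]'; python3 -m handwheel '[0,0,2,0,0,0,0,0,2,0,0,0,0,0,1,0,0,0,0,0,0,0,0,0]'; python3 -c "
from h import *
to(438.3,-56.6,52.6)"
```

```text
clock: 9.6
position: [437.8, -56.7, 58.4]
eef_rot: [[0.925, 0.381, -0.0], [0.381, -0.925, 0.0], [-0.0, -0.0, -1.0]]
ft_force: [0.5, -0.7, -3.5]
finger_gap: 0.244
gripper_force: 40.0
clock: 10.1
position: [437.9, -56.8, 53.5]
eef_rot: [[0.925, 0.381, -0.0], [0.381, -0.925, 0.0], [-0.0, -0.0, -1.0]]
ft_force: [0.1, -0.0, -3.1]
finger_gap: 0.243
gripper_force: 40.0
t 10.1 pos [437.9 -56.8  53.5] tool shift [0.5 0.  0.9] F [ 0.1 -0.  -3.1] gap 21.1 grip 40.0 tilt [-0.  0. -1.] y [ 0.381 -0.925 -0.   ]
```

Force is still just the gauge's weight, so it isn't seated yet. I'll go down in 0.5–1 mm rows until contact, then release.

```bash
python3 -m handwheel '[0,0,0.7,0,0,0,0,0,0,0,0,0]' | grep -E "pos|ft"; python3 -m handwheel '[0,0,0.6,0,0,0,0,0,0,0,0,0]'| grep -E "pos|ft"
```

```text
position: [437.9, -56.7, 52.8]
ft_force: [0.6, -0.1, -3.3]
position: [438.0, -56.8, 52.5]
ft_force: [-1.4, 0.9, 1.6]
```

Contact at z 52.5, as expected for fully home. Releasing and backing straight up.

```bash
python3 -m handwheel '[0,0,0,0,0,0,0,0,0,0,0,0,0,0,0,0,0,0,0,0,0,0,0,0,0,0,0,0,0,0]' 87 | grep -E "ft|gap"; python3 -m handwheel '[0,0,-10,0,0,0,0,0,-25,0,0,0,0,0,-35,0,0,0,0,0,-35,0,0,0,0,0,-25,0,0,0,0,0,0,0,0,0]' | grep -E "pos|ft|gap"; python3 -c "
from h import *
to(641.5,81,150)"
```

```text
ft_force: [-0.5, 0.1, 0.1]
finger_gap: 0.726
position: [439.2, -56.8, 184.7]
ft_force: [-0.1, -0.9, -0.8]
finger_gap: 0.999
t 11.97 pos [439.2 -56.8 184.7] tool shift [239.4 -50.5  35.5] F [-0.1 -0.9 -0.8] gap 86.9 grip 0.0 tilt [ 0.004 -0.001 -1.   ] y [ 0.381 -0.925  0.002]
```

```bash
python3 -m handwheel '[39.9,-8.4,0,0,0,0,39.9,-8.4,0,0,0,0,39.9,-8.4,0,0,0,0,39.9,-8.4,0,0,0,0,39.9,-8.4,0,0,0,0,39.9,-8.4,0,0,0,0,0,0,0,0,0,0,0,0,0,0,0,0]' >/dev/null; python3 - <<'E'
from h import *
to(641.5,81.2,3)
p,d=vision.grab_frame("side");q,d2=vision.grab_frame("top")
P=pts("side",d);z=P[...,2];m=(d>0)&(abs(P[...,0]-438)<40)&(abs(P[...,1]+56)<40)
for lo,hi in((20,31),(34.5,41),(97,112)):
    s=m&(z>lo)&(z<hi);print(lo,s.sum(),np.round(P[s].mean(0),1))
a=cv2.resize(p[100:240,160:335],(400,320));b=cv2.resize(q[120:260,190:365],(400,320))
cv2.imwrite("pics/n1.png",np.hstack([a,b])[...,::-1])
E
```

```text
t 12.97 pos [639.3  80.7 181.3] tool shift [  2.5   0.4 178.3] F [ 0.6 -0.1  0.3] gap 87.4 grip 0.0 tilt [-0.002 -0.    -1.   ] y [ 0.381 -0.925 -0.   ]
20 68 [430.3 -38.5  25.6]
34.5 107 [437.1 -50.1  38.3]
97 58 [438.  -53.2 103.2]
```

View pics/n1.png

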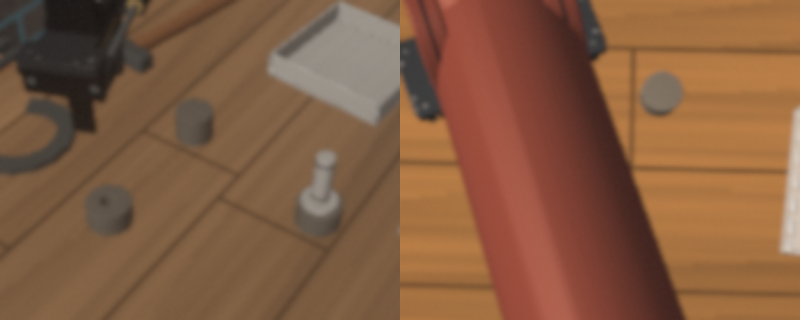

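The gauge stands fully home in the wide collar at (320,195) in the left crop, upright with its flange on the collar and its top at z 104. The narrow collar lies at (108,210), clear for grasping. Going down.

```bash
python3 -m handwheel '[1.5,0.4,30,0,0,0,0.5,0,40,0,0,0,0,0,40,0,0,0,0,0,30,0,0,0,0,0,20,0,0,0,0,0,10,0,0,0,0,0,6,0,0,0,0,0,0,0,0,0]' | grep -E "pos|ft"; python3 -m handwheel '[0,0,0,0,0,0,0,0,0,0,0,0,0,0,0,0,0,0,0,0,0,0,0,0,0,0,0,0,0,0]' 40 45 | grep -E "pos|ft|gap|grip";  python3 -c "
from h import *
to(641.5,81.2,5)"
```

```text
position: [642.4, 81.5, 6.7]
ft_force: [0.1, -0.1, 0.2]
position: [642.3, 81.1, 6.5]
ft_force: [0.4, -2.2, 1.5]
finger_gap: 0.639
gripper_force: 45.0
t 14.7 pos [642.3  81.1   6.5] tool shift [-0.7 -0.4  1.5] F [ 0.4 -2.2  1.5] gap 55.6 grip 45.0 tilt [ 0. -0. -1.] y [ 0.381 -0.925  0.   ]
```

```bash
python3 -m handwheel '[0,0,-4,0,0,0,0,0,-15,0,0,0,0,0,-30,0,0,0,0,0,-40,0,0,0,0,0,-40,0,0,0,0,0,-20,0,0,0,0,0,0,0,0,0]' | grep -E "pos|ft|gap|grip";  python3 -c "
from h import *
to(537,-353,158)"
```

```text
position: [642.7, 81.7, 156.6]
ft_force: [1.6, 0.1, -5.1]
finger_gap: 0.638
gripper_force: 45.0
t 15.57 pos [642.7  81.7 156.6] tool shift [-263.4  361.6   -1.7] F [ 1.6  0.1 -5.1] gap 55.5 grip 45.0 tilt [ 0.002  0.    -1.   ] y [ 0.381 -0.925  0.001]
```

```bash
python3 -m handwheel '[-26.3,36.2,0,0,0,0,-26.3,36.2,0,0,0,0,-26.3,36.2,0,0,0,0,-26.3,36.2,0,0,0,0,-26.3,36.2,0,0,0,0]'>/dev/null; python3 -m handwheel '[-26.3,36.2,0,0,0,0,-26.3,36.2,0,0,0,0,-26.3,36.2,0,0,0,0,-26.3,36.2,0,0,0,0,-26.3,36.2,0,0,0,0,0,0,0,0,0,0,0,0,0,0,0,0,0,0,0,0,0,0]' | grep -E "pos|ft|gap|grip"
python3 -m handwheel '[0,0,30,0,0,0,0,0,30,0,0,0,0,0,30,0,0,0,0,0,0,0,0,0,0,0,0,0,0,0]' >/dev/null;  python3 - <<'E'
from h import *
to(537,-353,11)
p,d=vision.grab_frame("side");q,d2=vision.grab_frame("top")
a=cv2.resize(p[50:190,230:405],(400,320));b=cv2.resize(q[120:260,310:485],(400,320))
cv2.imwrite("pics/t1.png",np.hstack([a,b])[...,::-1])
E
```

```text
position: [537.1, -351.7, 154.4]
ft_force: [0.9, 0.0, -4.9]
finger_gap: 0.639
gripper_force: 45.0
t 17.82 pos [ 537.8 -353.1   66.5] tool shift [-0.7 -0.5 55.5] F [ 0.3 -0.2 -4.4] gap 55.8 grip 45.0 tilt [ 0.001 -0.001 -1.   ] y [ 0.382 -0.924  0.001]
```

View pics/t1.png

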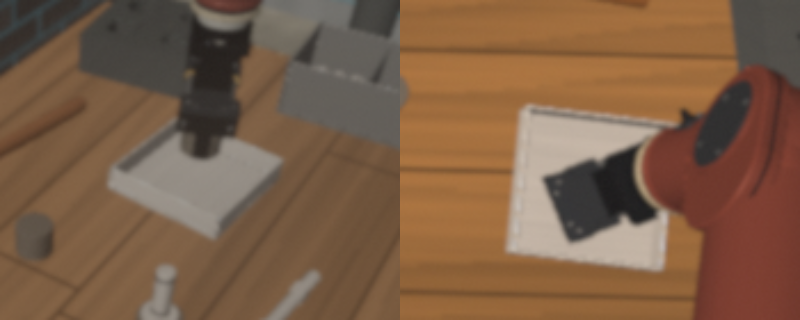

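The collar hangs over the middle of the tray, at (200,145) in the left crop. Lowering to the floor.

```bash
python3 -m handwheel '[0,0,20,0,0,0,0,0,18,0,0,0,0,0,10,0,0,0,0,0,4,0,0,0,0,0,2,0,0,0,0,0,0,0,0,0,0,0,0,0,0,0]' | grep -E "pos|ft"; python3 -m handwheel '[0,0,0.7,0,0,0,0,0,0,0,0,0]' | grep -E "pos|ft"
```

```text
position: [537.2, -353.6, 11.8]
ft_force: [-0.2, -0.1, -4.8]
position: [536.8, -353.5, 10.7]
ft_force: [0.3, -0.2, -3.9]
```

```bash
python3 -m handwheel '[0,0,0.6,0,0,0,0,0,0,0,0,0]' | grep -E "pos|ft"; python3 -m handwheel '[0,0,0,0,0,0,0,0,0,0,0,0,0,0,0,0,0,0,0,0,0,0,0,0]' 80 | grep -E "ft|gap"; python3 -m handwheel '[0,0,-10,0,0,0,0,0,-30,0,0,0,0,0,-40,0,0,0,0,0,-50,0,0,0,0,0,-50,0,0,0,0,0,-40,0,0,0,0,0,0,0,0,0]' | grep -E "pos|ft|gap"
python3 -m handwheel '[-20,40,0,0,0,0,-20,40,0,0,0,0,-20,40,0,0,0,0,-20,40,0,0,0,0,0,0,0,0,0,0,0,0,0,0,0,0]'| grep -E "pos|ft|gap"
python3 - <<'E'
from h import *
p,d=vision.grab_frame("side");q,d2=vision.grab_frame("top")
P=pts("top",d2);z=P[...,2];m=(d2>0)&(abs(P[...,0]-537)<45)&(abs(P[...,1]+353)<45)
s=m&(z>25);print(s.sum(),np.round(P[s].mean(0),1),np.round(P[s].std(0),1))
a=cv2.resize(p[80:220,230:405],(400,320));b=cv2.resize(q[120:260,270:445],(400,320))
cv2.imwrite("pics/f1.png",np.hstack([a,b])[...,::-1])
E
```

```text
position: [536.9, -353.5, 10.5]
ft_force: [-2.8, 0.9, 1.9]
ft_force: [-1.0, 0.3, 0.3]
finger_gap: 0.909
position: [538.5, -354.2, 234.9]
ft_force: [-0.0, 0.3, -1.0]
finger_gap: 0.922
position: [524.0, -531.1, 229.3]
ft_force: [0.4, 0.8, 0.2]
finger_gap: 0.922
309 [ 537.2 -351.9   35.2] [14.4 15.1  2.8]
```

View pics/f1.png

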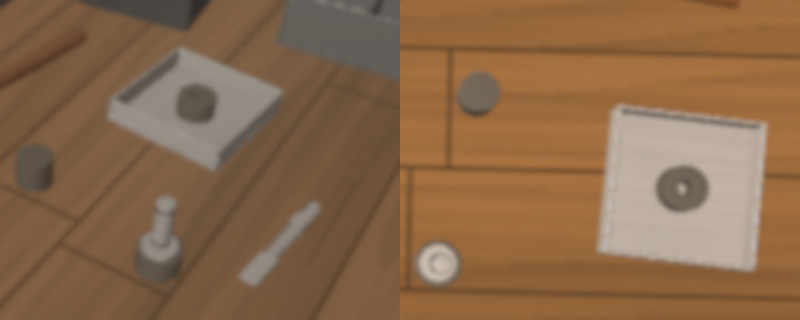

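The narrow collar lies flat in the centre of the tray, at (683,189) in the right crop. The gauge stands home in the wide collar at (158,240) in the left crop, and the robot is clear of everything.

```bash
python3 -c "
from plant import order
print(order.job_done())"
```

```text
the job is handed in; nothing more can be done
None
```

The gauge stands fully home in the wide collar where it lay, the narrow collar is flat in the tray, and the job is handed in at about 20 s on the robot's clock.

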